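Refill the analyser's spanner rail in size order

ROBOT

A 6-joint arm with a two-finger parallel gripper is mounted at the origin on the work surface. World frame = base frame: x ahead of the robot, y to its left, z up, the work surface at z = 0. Lengths are in m, angles in rad, forces in N, time in s.
With the tool pointing down it reaches from about 0.25 to 0.85 m from the base axis. Payload 12.5 kg.
Tool frame: the origin (TCP) lies where the fingers leave the gripper's body, on its centre line; the fingertips stand 84 mm ahead of it and the grasp point (between the pads) lies 65 mm ahead of it; y points along the fingers, z is the direction in which the jaws open and shut, and the axes are right-handed (so a half turn about y gives the same grasp; the last joint's range is limited). The gripper opens to 93 mm and grips with 3 to 60 N. Pads are 15 mm wide; open, the fingers measure 128 mm over their backs; the gripper's body (75 mm by 188 mm) begins 65 mm behind the grasp point.
Start: joints at [-1.204, 0.351, 1.652, -0, 1.139, -0.085], TCP at [0.24, -0.495, 0.303] pointing down, gripper open.
Joint ranges: [-2.75, 2.75], [-0.79, 2.1], [0.01, 2.65], [-1.57, 4.71], [0.07, 3.14], [-2.87, 2.87]. Speed limits (rad/s): [2.22, 2.22, 2.79, 3.14, 3.14, 3.14].

INTERFACE

Orientations are given as a rotation vector (axis times angle).
In Python, from plant import env gives the robot as it stands. The module is installed in compiled form; this text tells all that it offers.
- The arm moves only by the shell command python3 -m inch 'ROWS' [OPENING] [FORCE]. ROWS is a JSON object of lists of equal length, an entry for each row: "xyz": the shift along the tool's x, y, z in cm, a list of three; "rot": the turn, a rotation vector about the tool's x, y, z in degrees, a list of three. In form: {"xyz": [[x, y, z], ...], "rot": [[ax, ay, az], ...]}. A call has 1 to 12 rows; each row shifts and turns the pose as measured when the row begins, along the tool's axes as they then stand; what a row does not reach is not made up. A row lasts 1/8 s, in which the tool goes at most 62.5 mm and 10.7 degrees, less where a joint would pass 70% of its speed; a pose out of reach is approached as far as the arm can. A call with a gripper value outside its range is refused whole. OPENING is the opening, from 0 (shut) to 1 (fully open), set as the call begins (- or left out, the last holds). The fingers move at their own pace and stop on an object; FORCE is the grip in N (left out, the last holds). Time passes only in rows, so rows that do not move let the fingers close. It gives the time, the measured TCP pose, the force and the opening at its end, in the units of the state.
- env.get_state(): the state, without advancing time (a new reading comes with each control period).
- env.snapshot(name): name is "scene" or "top" or "wrist"; returns (picture, depth): 480x640x3 uint8, blue, green, red; 480x640 float32, m along the optical axis (not along the pixel's ray), 0 where there is no reading.
- env.camera_params(name): a dict with "intrinsics" (3x3 intrinsics, pixels), "R" (3x3) and "t" (3): a world point X has camera coordinates R X + t. Camera axes: x right, y down, z forward; pixel columns grow to the right and rows downward; lengths in m; the calibration is good to about 2 mm. A picture is of the moment at which its call begins: read the wrist's pose just before it. camera_params takes no time and is no camera call; for the wrist camera it gives the pose at the moment of the call.
- env.sign_off(): hands the job in, once; it reports no verdict.
The state is a dict: "clock": time; "joint_pos": joint angles; "joint_velocities": joint speeds; "joint_torque": joint torques, N m; "tool_pos": TCP position; "tcp_rot": TCP orientation; "ft_force": force on the tool from outside, world axes, zero at the start; "wrist_torque": the same for the moment, N m; "grip_width": finger opening in m.
Only numpy, scipy, OpenCV 4.12 (cv2) and the standard library are available. Lean on these libraries where they do the work, as an engineer would, in place of code of your own. Each camera call takes 0.05 s, during which the arm holds its last target.

TASK

The analyser's service rail holds the smallest double-ended spanner in one end clip and the largest in the other; click the two spanners lying on the bench into the two empty clips between them, so that the row runs in size order from end to end. Each must be snapped fully home past the clip's lips, held by the middle of its shank and lying straight across the rail. Do not drop the spanners, do not pull out or shift the two that are already clipped, and leave the bottle, tube rack and cup where they stand.

Things in the scene. Friction and masses are not known exactly. Their poses are not given: they have to be found in the camera images.
- rail: Fixed aluminium bar on the bench, 260 mm long (its y), 28 mm wide (its x) and 25 mm high, with four upward-opening spring clips in a row 70 mm apart. Origin: centre of its underside; z up. The shank rests on the bar's top when home. Beside the bar the bench is free.
- clip1 (a point): Clip at the -y end of the rail. The point is where a home spanner's centre lies: 9 mm above the rail's top, 34 mm above the bench; its axis lies along this x (across the rail, either way round). Each clip: two upright springy steel leaves, 16 mm wide along x, 19 mm apart inside, 17.3 mm high over the rail's top, with rounded inward lips about 14 mm apart; at home the shank's top stands 0.7 mm above the lips.
- clip2 (a point): Next clip (+70 mm in y from clip1), empty at the start. The point is where a home spanner's centre lies: 9 mm above the rail's top, 34 mm above the bench; its axis lies along this x (across the rail, either way round). A shank laid on the lips rests level, axis about 12 mm above home; a straight push down of about 8 to 14 N on it over the clip snaps it home.
- clip3 (a point): Next clip, empty at the start, same make as clip2. The point is where a home spanner's centre lies: 9 mm above the rail's top, 34 mm above the bench; its axis lies along this x (across the rail, either way round). 
- clip4 (a point): Clip at the +y end of the rail, same make. The point is where a home spanner's centre lies: 9 mm above the rail's top, 34 mm above the bench; its axis lies along this x (across the rail, either way round). 
- smallest_mid (a point): Smallest spanner, already home in one of the two end clips (clip1 or clip4). Bare steel, double-ended, 104 mm long: round shank 18 mm in diameter, 84 mm long, with a hexagon head 10 mm long, 21 mm across flats at each end; 80 g, both ends alike. Point: its centre (on the axis, half-way along); x runs along its axis; it may be rolled about it. 
- second_mid (a point): Second-smallest spanner, at first loose on the bench between robot and rail. Bare steel, double-ended, 124 mm long: round shank 18 mm in diameter, 84 mm long, with a hexagon head 20 mm long, 24 mm across flats at each end; 100 g, both ends alike. Point: its centre (on the axis, half-way along); x runs along its axis; it may be rolled about it. On the bench it lies on its heads, axis 12 mm up.
- third_mid (a point): Third spanner in size, at first loose on the bench between robot and rail. Bare steel, double-ended, 144 mm long: round shank 18 mm in diameter, 84 mm long, with a hexagon head 30 mm long, 27 mm across flats at each end; 120 g, both ends alike. Point: its centre (on the axis, half-way along); x runs along its axis; it may be rolled about it. On the bench it lies on its heads, axis 13.5 mm up.
- largest_mid (a point): Largest spanner, already home in the end clip opposite the smallest. Bare steel, double-ended, 164 mm long: round shank 18 mm in diameter, 84 mm long, with a hexagon head 40 mm long, 30 mm across flats at each end; 150 g, both ends alike. Point: its centre (on the axis, half-way along); x runs along its axis; it may be rolled about it. 
- bottle: Bystander: white round bottle, 52 mm diameter, 120 mm high, blue cap; origin at the centre of its underside.
- tube_rack: Bystander: orange tube rack, 100 x 160 x 50 mm, with four capped tubes standing up to 96 mm; origin at the centre of its underside.
- beaker: Bystander: white open cup, 66 mm diameter, 85 mm high; origin at the centre of its underside.
Mind the look-alikes: they are no part of the job. Leave any blue look-alike of the part that bears second_mid alone.

How it is judged:
At the end, for the whole second after the job is handed in: All four spanners home in size order (either direction, set by the end ones): each centre within 3 mm of home height, 4 mm along the rail and 12 mm across it from its clip point, axis within 0.12 rad of straight across; the two placed ones at rest ((((x of smallest_mid in the frame of clip1 between -0.012 and 0.012 m and y of smallest_mid in the frame of clip1 between -0.004 and 0.004 m and z of smallest_mid in the frame of clip1 between -0.003 and 0.003 m and angle between the x axis of smallest_mid and the x axis of clip1, either way round below 0.12 rad) and (x of second_mid in the frame of clip2 between -0.012 and 0.012 m and y of second_mid in the frame of clip2 between -0.004 and 0.004 m and z of second_mid in the frame of clip2 between -0.003 and 0.003 m and angle between the x axis of second_mid and the x axis of clip2, either way round below 0.12 rad) and (x of third_mid in the frame of clip3 between -0.012 and 0.012 m and y of third_mid in the frame of clip3 between -0.004 and 0.004 m and z of third_mid in the frame of clip3 between -0.003 and 0.003 m and angle between the x axis of third_mid and the x axis of clip3, either way round below 0.12 rad) and (x of largest_mid in the frame of clip4 between -0.012 and 0.012 m and y of largest_mid in the frame of clip4 between -0.004 and 0.004 m and z of largest_mid in the frame of clip4 between -0.003 and 0.003 m and angle between the x axis of largest_mid and the x axis of clip4, either way round below 0.12 rad)) or ((x of largest_mid in the frame of clip1 between -0.012 and 0.012 m and y of largest_mid in the frame of clip1 between -0.004 and 0.004 m and z of largest_mid in the frame of clip1 between -0.003 and 0.003 m and angle between the x axis of largest_mid and the x axis of clip1, either way round below 0.12 rad) and (x of third_mid in the frame of clip2 between -0.012 and 0.012 m and y of third_mid in the frame of clip2 between -0.004 and 0.004 m and z of third_mid in the frame of clip2 between -0.003 and 0.003 m and angle between the x axis of third_mid and the x axis of clip2, either way round below 0.12 rad) and (x of second_mid in the frame of clip3 between -0.012 and 0.012 m and y of second_mid in the frame of clip3 between -0.004 and 0.004 m and z of second_mid in the frame of clip3 between -0.003 and 0.003 m and angle between the x axis of second_mid and the x axis of clip3, either way round below 0.12 rad) and (x of smallest_mid in the frame of clip4 between -0.012 and 0.012 m and y of smallest_mid in the frame of clip4 between -0.004 and 0.004 m and z of smallest_mid in the frame of clip4 between -0.003 and 0.003 m and angle between the x axis of smallest_mid and the x axis of clip4, either way round below 0.12 rad))) and linear speed of each of second, third below 0.02 m/s); the robot touches nothing.
It fails at once if a loose spanner is dropped or thrown (over 0.9 m/s with no finger on it, a fall of about 40 mm) ((linear speed of second above 0.9 m/s and contact force between second and the fingers below 0.05 N) or (linear speed of third above 0.9 m/s and contact force between third and the fingers below 0.05 N)).
It fails at once if a spanner that was already clipped is shifted more than 20 mm (distance of any of smallest_mid, largest_mid from where it was at the start of the episode above 0.02 m).
It fails at once if the bottle, tube rack or cup is moved more than 30 mm (distance of any of bottle, tube_rack, beaker from where it was at the start of the episode above 0.03 m).
It also fails if it takes over 58 s, if anything falls off the work surface, if the arm or the gripper's body presses on something with over 40 N, if the wrist force passes 120 N, or if a joint passes its speed limit or range.

## Working session

There is one attempt and no reset: what is moved stays moved. The work goes in short steps, Python scripts to look and compute and a shell command to move; the robot and the scene stay as the last step left them, time stands still between calls to the robot, and variables do not carry over. Pictures are saved under pics/ and viewed, and the job is handed in when it is done.

```bash
mkdir -p pics; ls; python3 - <<'E'
from plant import env
import cv2
s=env.get_state(); print(s)
for n in ("scene","top"):
    im,d=env.snapshot(n); cv2.imwrite(f"pics/{n}0.png",im)
    import numpy as np; np.save(f"pics/{n}0d.npy",d)
    p=env.camera_params(n); print(n,p)
E
```

```text
pics
{'clock': 0.0, 'joint_pos': array([-1.20357989e+00,  3.51211768e-01,  1.65241404e+00, -3.09080047e-05,
        1.13907146e+00, -8.46004334e-02]), 'joint_velocities': array([ 0.0002817 ,  0.00010824,  0.00140146,  0.00073776, -0.00071879,
       -0.00157836]), 'joint_torque': array([ 1.49370349e-03, -4.97319424e+01, -2.85254949e+01,  7.00697768e-02,
        2.56645354e-02, -1.21522862e-04]), 'tool_pos': array([ 0.24006206, -0.49457746,  0.30221859]), 'tcp_rot': array([-0.4531305 ,  1.97181283, -1.96960946]), 'ft_force': array([ 0.4922792 ,  0.49491992, -0.50338164]), 'wrist_torque': array([ 0.03213791, -0.03180062,  0.03617455]), 'grip_width': 0.09329869398922216}
scene {'intrinsics': array([[607.10982257,   0.        , 318.9039964 ],
       [  0.        , 607.10982257, 239.39066227],
       [  0.        ,   0.        ,   1.        ]]), 'R': array([[ 0.7463244 ,  0.66530106,  0.01934923],
       [ 0.41922411, -0.44730188, -0.79004568],
       [-0.51696328,  0.59774203, -0.61274255]]), 't': array([-0.33857255, -0.1633994 ,  1.70728732])}
top {'intrinsics': array([[483.78832702,   0.        , 319.73654497],
       [  0.        , 483.78832702, 236.27730979],
       [  0.        ,   0.        ,   1.        ]]), 'R': array([[ 6.59073894e-03, -9.99978249e-01,  2.52356176e-04],
       [-9.96913868e-01, -6.59028321e-03, -7.82260036e-02],
       [ 7.82259652e-02,  2.63989796e-04, -9.96935619e-01]]), 't': array([0.01878394, 0.45671127, 1.11403772])}
```

View pics/top0.png

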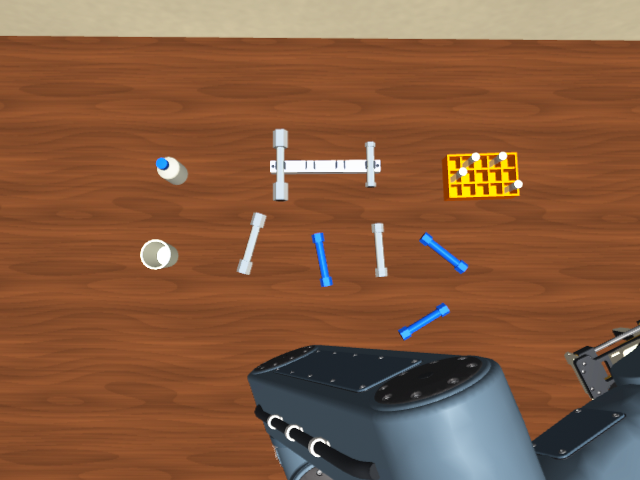

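View pics/scene0.png

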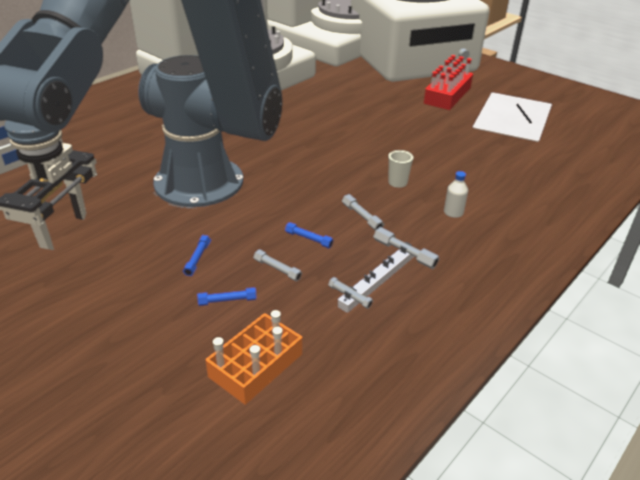

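Left to right in the top view: the largest spanner is clipped at (281,165) and the smallest at (371,165). The loose steel ones lie at (251,243), longer, and (379,250), shorter; the three blue ones are decoys. Next I'll measure.

```bash
cat > h.py <<'E'
import numpy as np, cv2
from plant import env
def cast(p,uv,z):
    uv=np.atleast_2d(np.asarray(uv,float)); K=p["intrinsics"];R=p["R"];t=p["t"]
    d=np.c_[(uv[:,0]-K[0,2])/K[0,0],(uv[:,1]-K[1,2])/K[1,1],np.ones(len(uv))]@R
    c=-R.T@t
    return c+d*((z-c[2])/d[:,2])[:,None]
E
python3 - <<'E'
from h import *
im=cv2.imread("pics/top0.png");p=env.camera_params("top")
hsv=cv2.cvtColor(im,cv2.COLOR_BGR2HSV)
m=((hsv[...,1]<60)&(hsv[...,2]>90)).astype(np.uint8); m[:100]=0;m[330:]=0
cs,_=cv2.findContours(m,cv2.RETR_EXTERNAL,cv2.CHAIN_APPROX_NONE)
for c in cs:
    if cv2.contourArea(c)<100: continue
    mk=np.zeros_like(m);cv2.drawContours(mk,[c],-1,1,-1)
    v,u=np.nonzero(mk&m)
    P=cast(p,np.c_[u,v],.013)[:,:2]
    r=cv2.minAreaRect((P*1000).astype(np.float32))
    print("px",u.mean(),v.mean(),"n",len(u),"rect mm",np.round(r[0],1),np.round(r[1],1),round(r[2],1))
cv2.imwrite("pics/topz.png",cv2.resize(im[110:300,230:430],None,fx=4,fy=3.0,interpolation=cv2.INTER_CUBIC))
cv2.imwrite("pics/topr.png",cv2.resize(im[120:210,260:390],None,fx=6,fy=6,interpolation=cv2.INTER_CUBIC))
E
```

```text
px 157.91408934707903 254.2565864833906 n 873 rect mm [409.4 400.4] [85.7 70.5] 64.0
px 379.0538302277433 249.65217391304347 n 483 rect mm [ 427.  -117.2] [125.4  26.7] 4.0
px 250.95367412140575 243.07507987220447 n 626 rect mm [440.4 183.1] [ 30.8 146.9] 74.7
px 173.5141129032258 171.68145161290323 n 496 rect mm [611.1 371.7] [71.1 52.5] 59.4
px 316.9592248687929 165.30803391199032 n 2477 rect mm [628.7  10.4] [171.3 261.7] 0.4
```

View pics/topr.png

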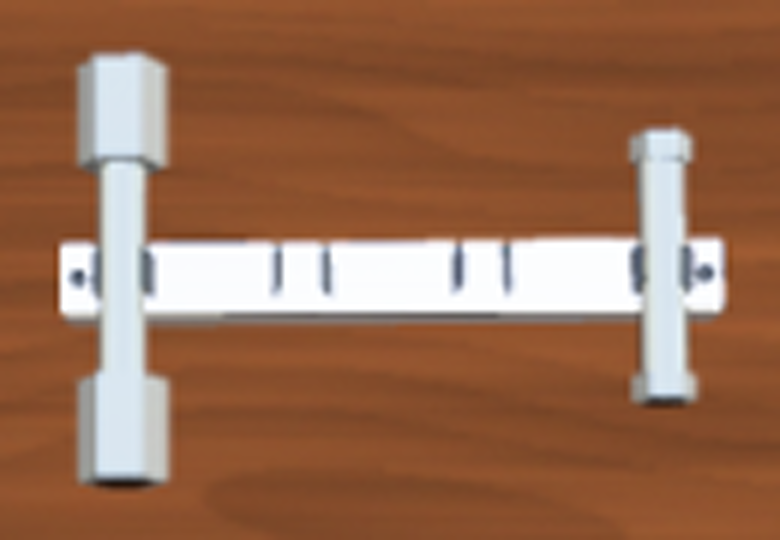

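```bash
cat >> h.py <<'E'
from scipy.spatial.transform import Rotation as Ro
def toolstate():
    s=env.get_state(); R=Ro.from_rotvec(s["tcp_rot"]).as_matrix()
    return s,s["tool_pos"],R
def delta(target_tcp, jaw_yaw):
    """cm shift in tool axes and turn (deg rotvec, tool) to reach tcp with y down, tool z horizontal at jaw_yaw (nearest half turn)"""
    s,p,R=toolstate(); best=None
    for k in (0,np.pi):
        a=jaw_yaw+k; z=np.array([np.cos(a),np.sin(a),0]); y=np.array([0,0,-1.]); x=np.cross(y,z)
        T=np.c_[x,y,z]; r=Ro.from_matrix(R.T@T).as_rotvec(degrees=True)
        if best is None or np.linalg.norm(r)<np.linalg.norm(best): best=r
    print("clock %.2f tcp"%s["clock"],np.round(p,4),"F",np.round(s["ft_force"],1),"w %.4f"%s["grip_width"],"q",np.round(s["joint_pos"],2))
    print("tool axes\n",np.round(R,3))
    print("shift cm (current axes)",np.round(R.T@(np.array(target_tcp)-p)*100,2),"turn deg",np.round(best,2))
def msg(): pass
E
python3 - <<'E'
from h import *
p=env.camera_params("top"); 
q=cast(p,[[270,160.2],[380.7,159.7],[270,172.6],[380.7,172.2]],.025)
print(np.round(q,4), q.mean(0), "yaw", np.arctan2(q[0,0]-q[1,0],q[0,1]-q[1,1]))
for nm,c,z in(("second",(379.05,249.65),.012),("third",(250.95,243.08),.0135)): print(nm,cast(p,c,z))
delta([.40,-.117,.302],np.pi/2+np.radians(4))
p=env.camera_params("wrist"); print(p)
E
```

```text
[[ 0.6349  0.1401  0.025 ]
 [ 0.6378 -0.1205  0.025 ]
 [ 0.6053  0.1396  0.025 ]
 [ 0.608  -0.1204  0.025 ]] [0.62148561 0.00967664 0.025     ] yaw -0.011238468936624694
second [[ 0.42647937 -0.11760781  0.012     ]]
third [[0.43984608 0.18307306 0.0135    ]]
clock 0.10 tcp [ 0.2401 -0.4946  0.3023] F [-0.4  0.1 -0.4] w 0.0927 q [-1.2   0.35  1.65  0.    1.14 -0.08]
tool axes
 [[-0.9   -0.     0.437]
 [-0.437  0.001 -0.9  ]
 [-0.    -1.    -0.001]]
shift cm (current axes) [-30.87   0.06 -26.99] turn deg [6.000e-02 2.188e+01 1.000e-02]
{'intrinsics': array([[416.05163026,   0.        , 318.12953054],
       [  0.        , 416.05163026, 241.64232127],
       [  0.        ,   0.        ,   1.        ]]), 'R': array([[ 4.35818302e-01, -9.00034635e-01, -2.51152135e-04],
       [-8.66335150e-01, -4.19575816e-01,  2.70960408e-01],
       [-2.43979129e-01, -1.17871923e-01, -9.62590460e-01]]), 't': array([-0.54997687, -0.03119713,  0.39070109])}
```

```bash
python3 -m inch '{"xyz":[[0,0,0],[0,0,0],[0,0,0],[-2.6,0,-5.2],[-2.6,0,-5.2],[-2.6,0,-5.2],[-2.6,0,-5.2],[-2.6,0,-5.2],[-2.6,0,-5.2],[-2.6,0,-5.2],[0,0,0]],"rot":[[0,7.3,0],[0,7.3,0],[0,7.3,0],[0,0,0],[0,0,0],[0,0,0],[0,0,0],[0,0,0],[0,0,0],[0,0,0],[0,0,0]]}' 0.6 50
python3 - <<'E'
from h import *
delta([.40,-.117,.302],np.pi/2+np.radians(4))
p=env.camera_params("wrist"); print(-p["R"].T@p["t"])
im,d=env.snapshot("wrist"); cv2.imwrite("pics/w1.png",im); np.save("pics/w1.npy",d); np.savez("pics/w1p.npz",**p)
E
```

```text
clock: 1.48
tool_pos: [0.4044, -0.1088, 0.3009]
tcp_rot: [-0.062, 2.199, -2.189]
ft_force: [0.3, -0.5, -0.1]
grip_width: 0.0556
clock 1.48 tcp [ 0.4044 -0.1088  0.3009] F [ 0.3 -0.5 -0.1] w 0.0556 q [-0.38  0.11  1.97  0.    1.07  1.14]
tool axes
 [[-0.998 -0.002  0.055]
 [-0.055  0.005 -0.998]
 [ 0.001 -1.    -0.005]]
shift cm (current axes) [ 0.49 -0.12  0.79] turn deg [ 0.26 -0.85  0.07]
[ 0.47985268 -0.10504621  0.3828977 ]
```

View pics/w1.png

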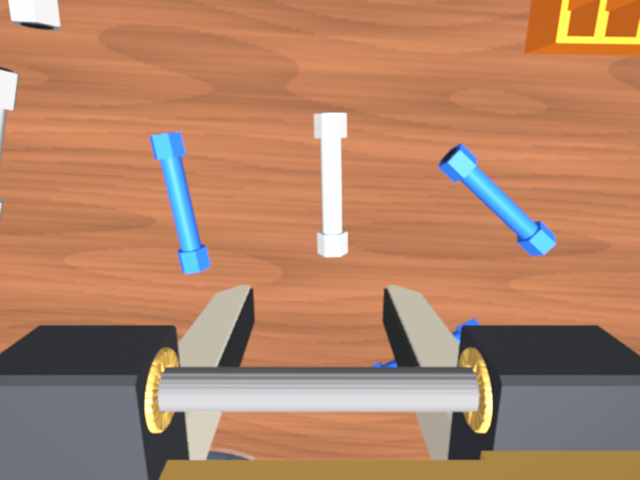

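The second spanner shows upright, from (330,113) to (332,256), with blue decoys to its left and right. I'll fit its axis.

```bash
cat >> h.py <<'E'
def fitspan(im,p,box,z,r):
    x0,y0,x1,y1=box
    hsv=cv2.cvtColor(im,cv2.COLOR_BGR2HSV); m=np.zeros(im.shape[:2],np.uint8)
    m[y0:y1,x0:x1]=((hsv[...,1]<70)&(hsv[...,2]>80))[y0:y1,x0:x1]
    n,l,st,_=cv2.connectedComponentsWithStats(m); k=1+np.argmax(st[1:,4])
    v,u=np.nonzero(l==k); P=cast(p,np.c_[u,v],z)[:,:2]
    rc=cv2.minAreaRect((P*1000).astype(np.float32)); b=cv2.boxPoints(rc)
    e=[b[1]-b[0],b[2]-b[1]]; e=max(e,key=np.linalg.norm); a=e/np.linalg.norm(e); a*=np.sign(a[0])
    c=np.array(rc[0]); 
    # refine with shank pixels
    for _ in range(3):
        d=P*1000-c; s=d@a; sel=np.abs(s)<38; h=np.array([-a[1],a[0]]); t=d@h
        bins=np.arange(-38,39,4.); ss=[];tt=[]
        for i in range(len(bins)-1):
            q=sel&(s>=bins[i])&(s<bins[i+1])
            if q.sum()>5: ss.append((bins[i]+bins[i+1])/2);tt.append((t[q].max()+t[q].min())/2)
        f=np.polyfit(ss,tt,1); c=c+h*f[1]; a=a+h*f[0]; a/=np.linalg.norm(a)
    d=P*1000-c; s=d@a; c2=c+a*(s.max()+s.min())/2
    print("centre mm",np.round(c2,1),"len",round(s.max()-s.min(),1),"shank w",round(np.ptp((d@np.array([-a[1],a[0]]))[abs(s)<30]),1),"yaw deg",round(np.degrees(np.arctan2(a[1],a[0])),2))
    return c2,a
E
python3 - <<'E'
from h import *
im=cv2.imread("pics/w1.png"); p=dict(np.load("pics/w1p.npz"))
c,a=fitspan(im,p,(290,90,370,270),.013,9)
d=np.load("pics/w1.npy"); print(d[185,331], d[185,380])
E
```

```text
centre mm [ 425.8 -118.4] len 129.5 shank w 18.4 yaw deg 4.53
0.36270338 0.38262334
```

```bash
python3 - <<'E'
from h import *
delta([.399,-.1205,.088],np.pi/2+np.radians(4.5))
E
```

```text
clock 1.52 tcp [ 0.404  -0.1103  0.3008] F [-0.8 -0.1 -0.3] w 0.0557 q [-0.38  0.11  1.97  0.    1.07  1.14]
tool axes
 [[-0.999 -0.002  0.053]
 [-0.053  0.004 -0.999]
 [ 0.002 -1.    -0.004]]
shift cm (current axes) [ 0.52 21.28  1.08] turn deg [ 0.25 -1.44  0.08]
```

```bash
python3 -m inch '{"xyz":[[0.5,0,1.0],[0,5,0],[0,5,0],[0,5,0],[0,3,0],[0,0,0],[0,0,0]],"rot":[[0.2,-1.4,0],[0,0,0],[0,0,0],[0,0,0],[0,0,0],[0,0,0],[0,0,0]]}'
python3 - <<'E'
from h import *
delta([.399,-.1205,.088],np.pi/2+np.radians(4.5))
E
```

```text
clock: 2.4
tool_pos: [0.3977, -0.1286, 0.1172]
tcp_rot: [-0.075, 2.184, -2.188]
ft_force: [0.1, 0.4, -0.3]
grip_width: 0.0561
clock 2.40 tcp [ 0.3977 -0.1286  0.1172] F [ 0.1  0.4 -0.3] w 0.0561 q [-0.42  0.44  2.12 -0.    0.58  1.08]
tool axes
 [[-0.998  0.001  0.069]
 [-0.069 -0.002 -0.998]
 [-0.001 -1.     0.002]]
shift cm (current axes) [-0.18  2.92 -0.8 ] turn deg [-0.1  -0.53 -0.04]
```

```bash
python3 -m inch '{"xyz":[[-0.2,0,-0.8],[0,0,0],[0,0,0]],"rot":[[0,-0.5,0],[0,0,0],[0,0,0]]}'
python3 - <<'E'
from h import *
delta([.399,-.1205,.088],np.pi/2+np.radians(4.5))
im,d=env.snapshot("wrist"); cv2.imwrite("pics/w2.png",im)
E
```

```text
clock: 2.78
tool_pos: [0.4003, -0.1206, 0.1198]
tcp_rot: [-0.08, 2.175, -2.183]
ft_force: [0.2, -0.5, 0.4]
grip_width: 0.0556
clock 2.77 tcp [ 0.4003 -0.1206  0.1198] F [ 0.2 -0.5  0.4] w 0.0556 q [-0.4   0.44  2.12 -0.    0.58  1.09]
tool axes
 [[-0.997  0.005  0.078]
 [-0.078 -0.004 -0.997]
 [-0.005 -1.     0.004]]
shift cm (current axes) [ 0.15  3.18 -0.03] turn deg [-0.23 -0.   -0.29]
```

View pics/w2.png

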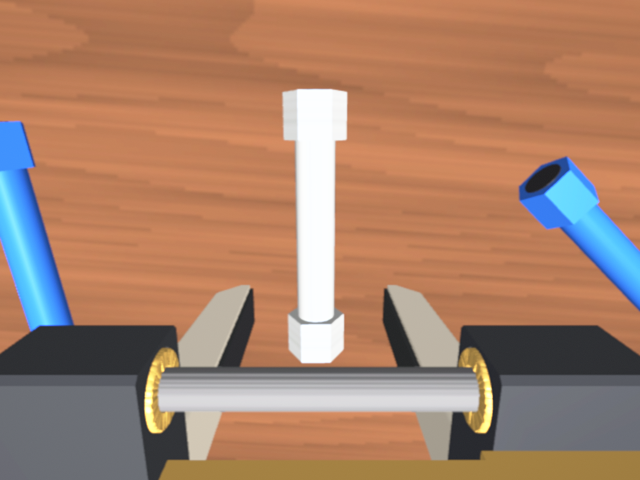

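The spanner's shank lies on column ~316, midway between the fingertips (~251 and ~385). I'll descend and grip.

```bash
python3 -m inch '{"xyz":[[0.1,2.0,0],[0,1.1,0],[0,0,0]],"rot":[[-0.2,0,-0.3],[0,0,0],[0,0,0]]}'; python3 - <<'E'
from h import *
delta([.399,-.1205,.088],np.pi/2+np.radians(4.5))
E
```

```text
clock: 3.2
tool_pos: [0.3999, -0.1209, 0.0886]
tcp_rot: [-0.085, 2.179, -2.182]
ft_force: [0.3, 0.9, 0.8]
grip_width: 0.0558
clock 3.20 tcp [ 0.3999 -0.1209  0.0886] F [0.3 0.9 0.8] w 0.0558 q [-0.4   0.51  2.12 -0.    0.51  1.09]
tool axes
 [[-0.997  0.001  0.079]
 [-0.079 -0.001 -0.997]
 [-0.001 -1.     0.001]]
shift cm (current axes) [ 0.09  0.06 -0.05] turn deg [-0.07  0.01 -0.06]
```

```bash
python3 -m inch '{"xyz":[[0.1,0,0],[0,0,0],[0,0,0],[0,0,0],[0,0,0]],"rot":[[0,0,0],[0,0,0],[0,0,0],[0,0,0],[0,0,0]]}' 0 55
python3 -m inch '{"xyz":[[0,-1,0],[0,-4,0],[0,-5,0],[0,-5,0],[0,-3,0],[0,0,0],[0,0,0]],"rot":[[0,0,0],[0,0,0],[0,0,0],[0,0,0],[0,0,0],[0,0,0],[0,0,0]]}'
python3 - <<'E'
from h import *
delta([.50,-.03,.25],np.pi/2)
im,d=env.snapshot("wrist"); cv2.imwrite("pics/w3.png",im);np.savez("pics/w3p.npz",**env.camera_params("wrist"))
E
```

```text
clock: 3.82
tool_pos: [0.3993, -0.1212, 0.0898]
tcp_rot: [-0.083, 2.178, -2.182]
ft_force: [-0.6, -0.1, 0.9]
grip_width: 0.0166
clock: 4.7
tool_pos: [0.3975, -0.1203, 0.2774]
tcp_rot: [-0.084, 2.178, -2.182]
ft_force: [-0.2, 0.4, -0.7]
grip_width: 0.0166
clock 4.70 tcp [ 0.3975 -0.1203  0.2774] F [-0.2  0.4 -0.7] w 0.0166 q [-0.41  0.14  2.01 -0.    1.    1.09]
tool axes
 [[-0.997  0.002  0.079]
 [-0.079 -0.002 -0.997]
 [-0.002 -1.     0.002]]
shift cm (current axes) [-10.92   2.74  -8.2 ] turn deg [-0.1   4.51 -0.12]
```

View pics/w3.png

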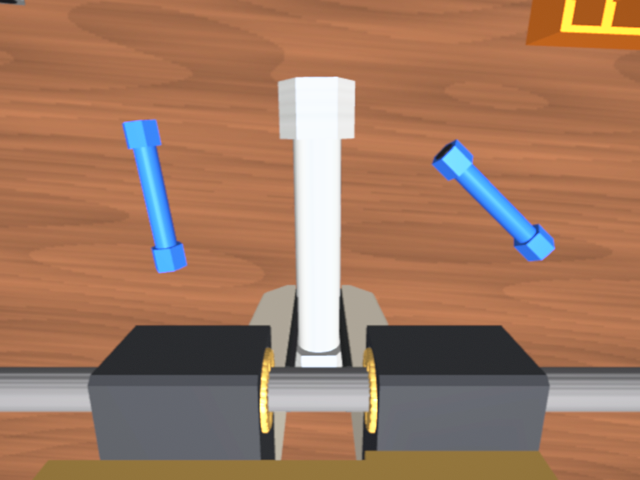

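The second spanner is held (width 16.6 mm) with its far head at (317,107). I'll check how level it is and where it sits in hand, from the depth image.

```bash
cat >> h.py <<'E'
def world(p,d,uv):
    uv=np.atleast_2d(uv); K=p["intrinsics"]; z=d[uv[:,1],uv[:,0]]
    c=np.c_[(uv[:,0]-K[0,2])/K[0,0]*z,(uv[:,1]-K[1,2])/K[1,1]*z,z]
    return (c-p["t"])@p["R"]
E
python3 - <<'E'
from h import *
p=env.camera_params("wrist"); im,d=env.snapshot("wrist")
s,tp,R=toolstate()
w=world(p,d,[[317,r] for r in (80,90,120,130,145,170,200,230,260,290,310,330)])
print(np.round(w*1000,1)); print("tool mm",np.round((w-tp)@R*1000,1)); print(tp)
E
```

```text
[[ 487.3 -113.2  209.9]
 [ 484.  -113.5  211.1]
 [ 474.4 -114.2  211.4]
 [ 471.  -114.5  209.8]
 [ 466.  -114.9  209.5]
 [ 457.3 -115.5  209.9]
 [ 446.2 -116.4  207.9]
 [ 435.1 -117.3  209. ]
 [ 423.1 -118.2  207.9]
 [ 411.2 -119.1  209. ]
 [ 402.6 -119.8  208.6]
 [ 393.6 -120.5  208. ]]
tool mm [[-89.9  67.3  -0.1]
 [-86.7  66.   -0.1]
 [-77.   65.7  -0.1]
 [-73.6  67.4  -0.1]
 [-68.5  67.6  -0.1]
 [-59.9  67.2  -0.2]
 [-48.7  69.2  -0.2]
 [-37.6  68.1  -0.2]
 [-25.5  69.2  -0.2]
 [-13.6  68.1  -0.2]
 [ -5.   68.5  -0.2]
 [  4.   69.1  -0.3]]
[ 0.39755159 -0.12033173  0.27705387]
```

```bash
python3 -m inch '{"xyz":[[0,0,0],[-3.4,0,-2.9],[-3.4,0,-2.9],[-3.4,0,-2.9],[0,1.5,0],[0,0,0],[0,0,0]],"rot":[[0,3.9,0],[0,0,0],[0,0,0],[0,0,0],[0,0,0],[0,0,0],[0,0,0]]}'
python3 - <<'E'
from h import *
p=env.camera_params("top")
print("shanks",cast(p,[[280.5,165],[370.3,165]],.034)); print("clips",cast(p,[[306.2,165],[314.3,165],[336.3,165],[344.5,165]],.042))
delta([.593,-.025,.25],np.pi/2+.011)
p=env.camera_params("wrist");im,d=env.snapshot("wrist"); cv2.imwrite("pics/w4.png",im);np.savez("pics/w4p.npz",**p)
E
```

```text
clock: 5.68
tool_pos: [0.4988, -0.0304, 0.2536]
tcp_rot: [0.021, -2.22, 2.216]
ft_force: [-0.4, -0.8, -0.8]
grip_width: 0.017
shanks [[ 0.62152213  0.11443934  0.034     ]
 [ 0.62291517 -0.09508604  0.034     ]]
clips [[ 0.62009482  0.05423981  0.042     ]
 [ 0.62021956  0.03547675  0.042     ]
 [ 0.62055839 -0.01548546  0.042     ]
 [ 0.62068468 -0.03448076  0.042     ]]
clock 5.67 tcp [ 0.4988 -0.0304  0.2536] F [-0.4 -0.8 -0.8] w 0.0170 q [-0.15  0.33  1.82 -0.    1.01  1.41]
tool axes
 [[-1.    -0.013  0.006]
 [-0.006  0.001 -1.   ]
 [ 0.013 -1.    -0.002]]
shift cm (current axes) [-9.43  0.24 -0.48] turn deg [ 0.09 -0.28  0.73]
```

View pics/w4.png

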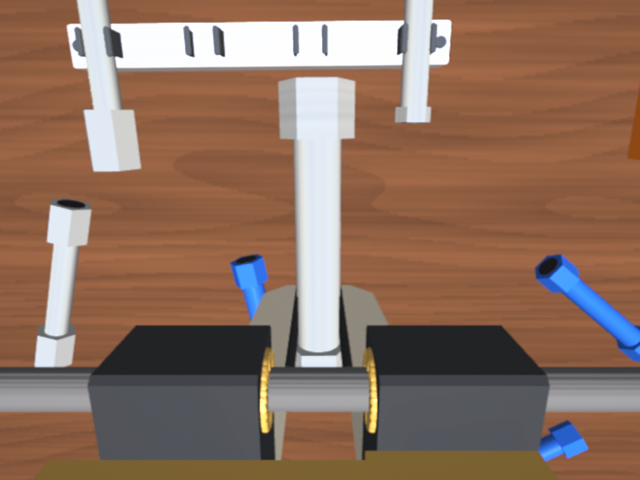

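```bash
python3 - <<'E'
import cv2
im=cv2.imread("pics/w4.png"); cv2.imwrite("pics/w4z.png",cv2.resize(im[10:80,60:460],None,fx=2,fy=4,interpolation=cv2.INTER_CUBIC))
cv2.imwrite("pics/w4y.png",cv2.resize(im[15:75,170:340],None,fx=4.7,fy=8,interpolation=cv2.INTER_CUBIC))
E
```

```text
(no output)
```

View pics/w4y.png

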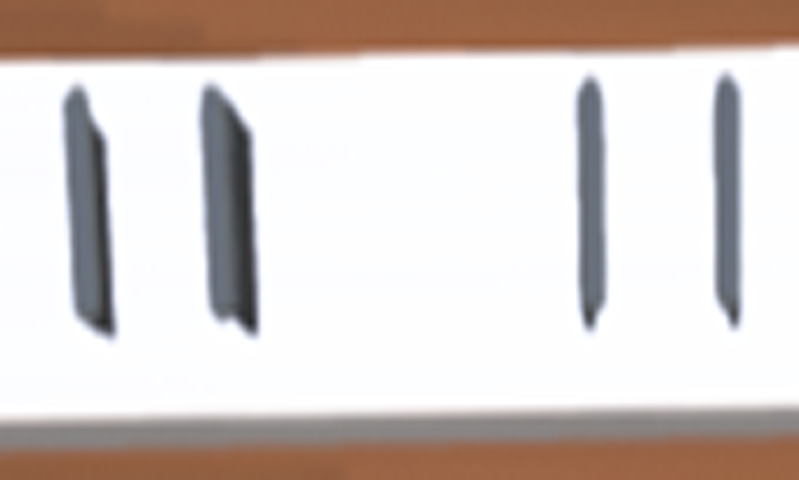

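View pics/w4z.png

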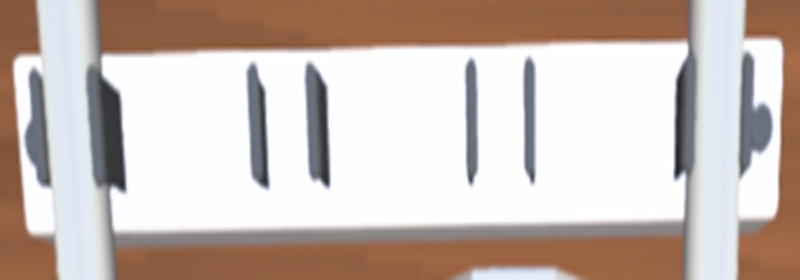

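```bash
python3 - <<'E'
from h import *
p=dict(np.load("pics/w4p.npz"))
q=cast(p,[[68,24],[450.5,20],[448,64.7],[74,69]],.025); print(np.round(q,4),q.mean(0))
s=cast(p,[[202.1,40.3],[310.2,38.5],[187.7,40.3],[216.6,40.3],[295.7,38.5],[324.7,38.5]],.042); print(np.round(s,4))
print(np.degrees(np.arctan2(-(s[0]-s[1])[0],(s[0]-s[1])[1])))
E
```

```text
[[ 0.6356  0.1385  0.025 ]
 [ 0.6394 -0.1184  0.025 ]
 [ 0.6116 -0.1193  0.025 ]
 [ 0.6075  0.139   0.025 ]] [0.62352238 0.00995728 0.025     ]
[[ 0.6233  0.0448  0.042 ]
 [ 0.6247 -0.0246  0.042 ]
 [ 0.6232  0.054   0.042 ]
 [ 0.6233  0.0355  0.042 ]
 [ 0.6247 -0.0153  0.042 ]
 [ 0.6247 -0.0339  0.042 ]]
1.167623023335414
```

```bash
python3 -m inch '{"xyz":[[-3.2,0,-0.2],[-3.2,0,-0.2],[-3.2,0,-0.2],[0,4,0],[0,4,0],[0,0,0],[0,0,0]],"rot":[[0,-0.6,0.7],[0,0,0],[0,0,0],[0,0,0],[0,0,0],[0,0,0],[0,0,0]]}'
python3 - <<'E'
from h import *
delta([.596,-.0253,.1235],np.pi/2+np.radians(.9))
p=env.camera_params("wrist");im,d=env.snapshot("wrist"); cv2.imwrite("pics/w5.png",im)
E
```

```text
clock: 6.6
tool_pos: [0.597, -0.0274, 0.1762]
tcp_rot: [-0.006, 2.214, -2.213]
ft_force: [-0.3, 0.1, -0.6]
grip_width: 0.0165
clock 6.60 tcp [ 0.597  -0.0274  0.1762] F [-0.3  0.1 -0.6] w 0.0165 q [-0.12  0.58  1.63  0.    0.92  1.44]
tool axes
 [[-1.     0.005  0.011]
 [-0.011  0.001 -1.   ]
 [-0.005 -1.    -0.001]]
shift cm (current axes) [ 0.13  5.27 -0.21] turn deg [ 0.03 -0.3  -0.31]
```

View pics/w5.png

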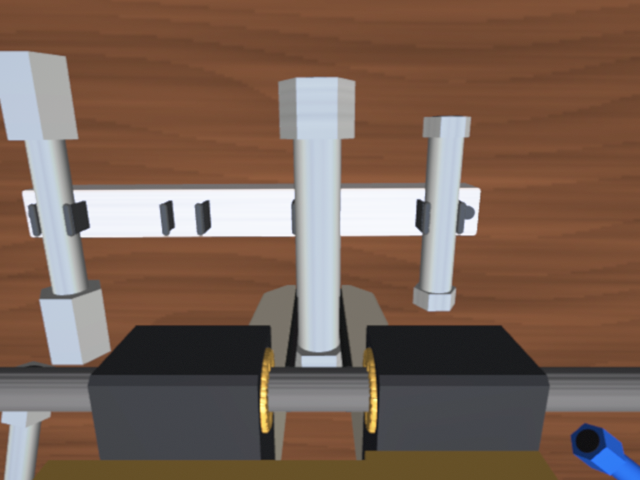

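The held spanner stands over the second slot: the clip's left leaf shows at (294,217), just left of the shank. I'll go down the remaining way in stages.

```bash
python3 -m inch '{"xyz":[[0.1,2,-0.2],[0,2,0],[0,0,0],[0,0,0]],"rot":[[0,-0.3,-0.3],[0,0,0],[0,0,0],[0,0,0]]}'
python3 - <<'E'
from h import *
delta([.596,-.0253,.1235],np.pi/2+np.radians(.9))
p=env.camera_params("wrist");im,d=env.snapshot("wrist"); cv2.imwrite("pics/w6.png",im[150:330,200:480])
im,d=env.snapshot("top"); cv2.imwrite("pics/t6.png",cv2.resize(im[120:210,260:390],None,fx=6,fy=6,interpolation=cv2.INTER_CUBIC))
E
```

```text
clock: 7.15
tool_pos: [0.5967, -0.0253, 0.1368]
tcp_rot: [-0.014, 2.211, -2.211]
ft_force: [-0.0, -0.2, -0.7]
grip_width: 0.0167
clock 7.15 tcp [ 0.5967 -0.0253  0.1368] F [-0.  -0.2 -0.7] w 0.0167 q [-0.12  0.64  1.65  0.    0.85  1.43]
tool axes
 [[-1.     0.004  0.017]
 [-0.017  0.    -1.   ]
 [-0.004 -1.     0.   ]]
shift cm (current axes) [0.08 1.33 0.  ] turn deg [-0.    0.05 -0.22]
```

View pics/w6.png

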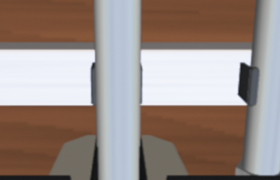

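Leaf edges show evenly on both sides of the shank (crop columns 95 and 141), so it is centred. I'll lower it onto the lips.

```bash
python3 -m inch '{"xyz":[[0,0.8,0],[0,0.3,0],[0,0.2,0],[0,0,0]],"rot":[[0,0,-0.2],[0,0,0],[0,0,0],[0,0,0]]}'
python3 - <<'E'
from h import *
delta([.596,-.0253,.1235],np.pi/2+np.radians(.9))
E
```

```text
clock: 7.75
tool_pos: [0.5972, -0.0252, 0.124]
tcp_rot: [-0.016, 2.212, -2.212]
ft_force: [-0.9, 1.7, 0.6]
grip_width: 0.0167
clock 7.75 tcp [ 0.5972 -0.0252  0.124 ] F [-0.9  1.7  0.6] w 0.0167 q [-0.12  0.66  1.65  0.    0.83  1.43]
tool axes
 [[-1.     0.002  0.017]
 [-0.017  0.    -1.   ]
 [-0.002 -1.    -0.   ]]
shift cm (current axes) [0.12 0.05 0.01] turn deg [ 0.    0.05 -0.11]
```

```bash
python3 -m inch '{"xyz":[[0,0.15,0],[0,0,0]],"rot":[[0,0,0],[0,0,0]]}'
```

```text
clock: 8.0
tool_pos: [0.5975, -0.0249, 0.123]
tcp_rot: [-0.015, 2.212, -2.211]
ft_force: [-1.3, 1.3, 2.1]
grip_width: 0.0164
```

```bash
python3 -m inch '{"xyz":[[0,0,0],[0,0,0],[0,0,0],[0,0,0]],"rot":[[0,0,0],[0,0,0],[0,0,0],[0,0,0]]}' 0.42
python3 - <<'E'
from h import *
p=env.camera_params("wrist");im,d=env.snapshot("wrist"); cv2.imwrite("pics/w7.png",im)
s,tp,R=toolstate()
w=world(p,d,[[318,r] for r in (90,130,145,170,200,230,260,290,310)]); print(np.round(w*1000,1))
E
```

```text
clock: 8.5
tool_pos: [0.5974, -0.0253, 0.1228]
tcp_rot: [-0.015, 2.211, -2.212]
ft_force: [0.0, 0.9, 0.3]
grip_width: 0.039
[[684.1 -24.1  57.9]
 [671.2 -24.3  57.1]
 [666.1 -24.4  55. ]
 [657.4 -24.5  54.5]
 [646.5 -24.7  54.4]
 [635.1 -24.9  54.2]
 [623.7 -25.   55.3]
 [611.6 -25.2  55.3]
 [602.3 -25.4  53.5]]
```

View pics/w7.png

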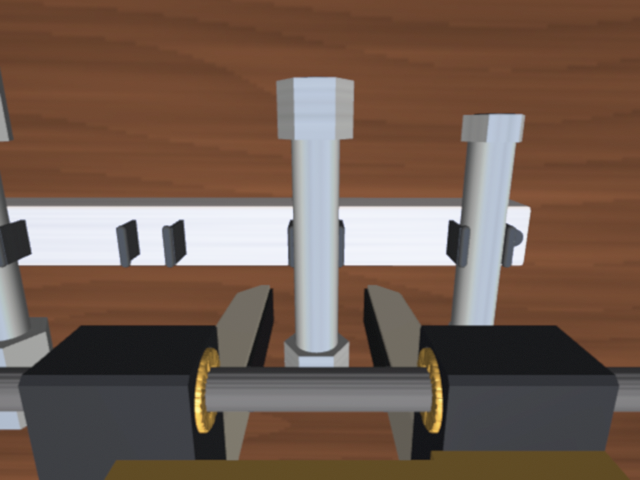

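The spanner lies level on the lips (shank top 54.5 mm, axis ~45.6). I'll lift off, close the fingers and move over the clip.

```bash
python3 -m inch '{"xyz":[[0,-2,0],[0,-2.5,0],[0,0,0]],"rot":[[0,0,0],[0,0,0],[0,0,0]]}'
python3 -m inch '{"xyz":[[-1.3,0,0],[-1.3,0,0],[0,0,0],[0,0,0]],"rot":[[0,0,0],[0,0,0],[0,0,0],[0,0,0]]}' 0 20
python3 - <<'E'
from h import *
delta([.6240,-.0252,.140],np.pi/2+np.radians(.9))
E
```

```text
clock: 8.93
tool_pos: [0.5977, -0.0254, 0.1715]
tcp_rot: [-0.014, 2.211, -2.212]
ft_force: [0.1, 0.3, -0.6]
grip_width: 0.0391
clock: 9.43
tool_pos: [0.6239, -0.0249, 0.1712]
tcp_rot: [-0.015, 2.211, -2.212]
ft_force: [-0.3, -0.9, -0.5]
grip_width: 0.0038
clock 9.43 tcp [ 0.6239 -0.0249  0.1712] F [-0.3 -0.9 -0.5] w 0.0038 q [-0.11  0.63  1.55 -0.    0.95  1.44]
tool axes
 [[-1.     0.003  0.017]
 [-0.017 -0.    -1.   ]
 [-0.003 -1.     0.   ]]
shift cm (current axes) [0.   3.12 0.03] turn deg [-0.03  0.05 -0.17]
```

```bash
python3 -m inch '{"xyz":[[0,1.5,0],[0,1.4,0],[0,0,0]],"rot":[[0,0,-0.2],[0,0,0],[0,0,0]]}'
python3 - <<'E'
from h import *
delta([.6240,-.0252,.127],np.pi/2+np.radians(.9))
E
python3 -m inch '{"xyz":[[0,0.3,0],[0,0.3,0],[0,0.3,0]],"rot":[[0,0,0],[0,0,0],[0,0,0]]}'
```

```text
clock: 9.8
tool_pos: [0.623, -0.0249, 0.1393]
tcp_rot: [-0.021, 2.214, -2.215]
ft_force: [-0.3, 0.0, -0.0]
grip_width: 0.0004
clock 9.80 tcp [ 0.623  -0.0249  0.1393] F [-0.3  0.  -0. ] w 0.0004 q [-0.11  0.68  1.57 -0.    0.9   1.44]
tool axes
 [[-1.    -0.002  0.017]
 [-0.017 -0.    -1.   ]
 [ 0.002 -1.     0.   ]]
shift cm (current axes) [-0.1   1.23  0.03] turn deg [-0.01  0.05  0.14]
clock: 10.18
tool_pos: [0.6245, -0.0248, 0.1337]
tcp_rot: [-0.016, 2.212, -2.213]
ft_force: [-3.9, 1.2, 13.7]
grip_width: 0.0005
```

```bash
python3 -m inch '{"xyz":[[0,0.4,0],[0,0.4,0]],"rot":[[0,0,0],[0,0,0]]}';python3 -m inch '{"xyz":[[0,0.2,0],[0,0,0]],"rot":[[0,0,0],[0,0,0]]}'
```

```text
clock: 10.42
tool_pos: [0.6251, -0.0247, 0.1276]
tcp_rot: [-0.014, 2.21, -2.212]
ft_force: [0.3, 0.1, -0.4]
grip_width: 0.0003
clock: 10.68
tool_pos: [0.6255, -0.0249, 0.1274]
tcp_rot: [-0.013, 2.209, -2.211]
ft_force: [-0.8, -0.3, 0.6]
grip_width: 0.0003
```

```bash
python3 -m inch '{"xyz":[[0,0.3,0],[0,0,0]],"rot":[[0,0,0],[0,0,0]]}'; python3 -m inch '{"xyz":[[0,-3,0],[0,-6,0],[0,-5,0],[0,0,0]],"rot":[[0,0,0],[0,0,0],[0,0,0],[0,0,0]]}'
python3 - <<'E'
from h import *
delta([.41,.17,.30],np.pi/2+np.radians(-14))
p=env.camera_params("wrist");im,d=env.snapshot("wrist"); cv2.imwrite("pics/w8.png",im);np.savez("pics/w8p.npz",**p)
im,d=env.snapshot("top"); cv2.imwrite("pics/t8.png",cv2.resize(im[120:210,260:390],None,fx=6,fy=6,interpolation=cv2.INTER_CUBIC))
E
```

```text
clock: 10.92
tool_pos: [0.6259, -0.025, 0.1275]
tcp_rot: [-0.012, 2.208, -2.211]
ft_force: [-0.7, 0.3, 0.2]
grip_width: 0.0005
clock: 11.42
tool_pos: [0.6248, -0.0249, 0.2703]
tcp_rot: [-0.013, 2.209, -2.212]
ft_force: [0.0, 1.0, -0.7]
grip_width: 0.0005
clock 11.43 tcp [ 0.6248 -0.0249  0.2703] F [ 0.   1.  -0.7] w 0.0005 q [-0.11  0.52  1.48 -0.    1.14  1.44]
tool axes
 [[-1.     0.005  0.017]
 [-0.017 -0.001 -1.   ]
 [-0.005 -1.     0.001]]
shift cm (current axes) [ 21.14  -3.1  -19.85] turn deg [-0.04 14.96 -0.28]
```

View pics/w8.png

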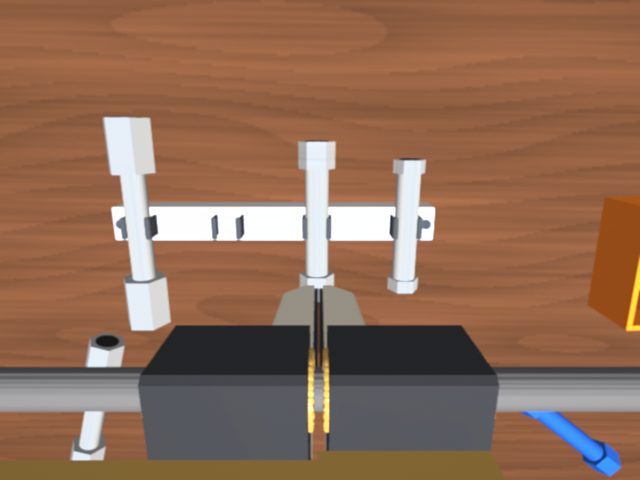

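```bash
python3 - <<'E'
from h import *
p=env.camera_params("wrist");im,d=env.snapshot("wrist")
for n,pts in (("second",[(317,180),(317,195),(317,215),(317,230),(317,255)]),("small",[(408,190),(406,215),(405,250)]),("large",[(134,190),(140,240),(143,260)])):
    print(n,np.round(world(p,d,np.array(pts))*1000,1).tolist())
c,a=fitspan(im,p,(290,130,345,200),.034,9)
E
```

```text
second [[659.5, -23.9, 41.9], [648.7, -24.0, 43.7], [633.6, -24.3, 43.5], [621.9, -24.4, 43.1], [601.9, -24.7, 42.6]]
small [[653.3, -90.9, 43.4], [634.5, -90.9, 42.9], [606.7, -92.4, 41.8]]
large [[650.0, 111.1, 42.0], [611.5, 110.8, 41.5], [595.2, 110.4, 40.8]]
centre mm [666.7 -23. ] len 48.3 shank w 32.0 yaw deg -3.45
```

View pics/t8.png

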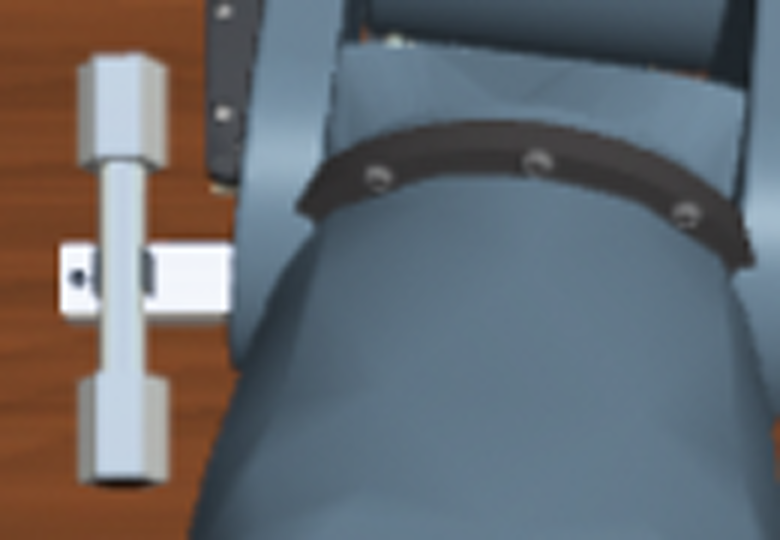

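The second spanner is home: its shank top is at ~43 mm, the same as the smallest. On to the third.

```bash
python3 -m inch '{"xyz":[[3.5,-0.5,-3.3],[3.5,-0.5,-3.3],[3.5,-0.5,-3.3],[3.5,-0.5,-3.3],[3.5,-0.5,-3.3],[3.5,-0.5,-3.3],[0,0,0],[0,0,0],[0,0,0]],"rot":[[0,0,0],[0,0,0],[0,0,0],[0,0,0],[0,0,0],[0,0,0],[0,7.4,0],[0,7.4,0],[0,0,0]]}' 0.6 50
python3 - <<'E'
from h import *
delta([.41,.17,.30],np.pi/2+np.radians(-14))
p=env.camera_params("wrist");im,d=env.snapshot("wrist"); cv2.imwrite("pics/w9.png",im);np.savez("pics/w9p.npz",**p)
E
```

```text
clock: 12.7
tool_pos: [0.3988, 0.1745, 0.2832]
tcp_rot: [-0.23, -2.07, 2.085]
ft_force: [-0.4, 0.1, -0.4]
grip_width: 0.0558
clock 12.70 tcp [0.3988 0.1745 0.2832] F [-0.4  0.1 -0.4] w 0.0558 q [0.3  0.18 1.94 0.01 1.05 2.12]
tool axes
 [[-0.969 -0.028 -0.245]
 [ 0.245 -0.004 -0.969]
 [ 0.027 -1.     0.011]]
shift cm (current axes) [-1.16 -1.71  0.18] turn deg [-0.61 -0.19  1.52]
```

View pics/w9.png

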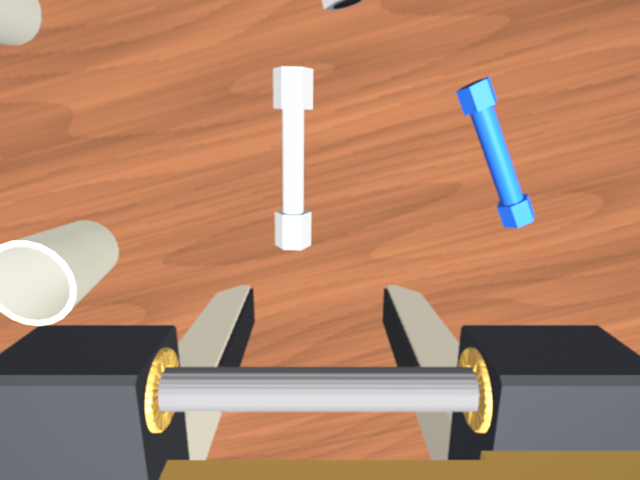

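Third spanner at (293,68)–(293,248); the cup's rim is at left, centred on (36,283). I'll measure both.

```bash
python3 - <<'E'
from h import *
im=cv2.imread("pics/w9.png"); p=dict(np.load("pics/w9p.npz"))
c,a=fitspan(im,p,(255,50,335,260),.0145,9)
print("cup rim",cast(p,[[36,283],[76,283]],.085))
t=env.camera_params("top"); print("cup top",cast(t,[155,255],.085)); print("cam",-p["R"].T@p["t"])
E
```

```text
centre mm [439.2 182.8] len 150.6 shank w 17.8 yaw deg -15.28
cup rim [[0.41021208 0.37758253 0.085     ]
 [0.40307818 0.35007239 0.085     ]]
cup top [[0.40772477 0.38288604 0.085     ]]
cam [0.47416993 0.15652059 0.36333614]
```

```bash
python3 - <<'E'
from h import *
delta([.4133,.1901,.089],np.pi/2+np.radians(-15.3))
E
python3 -m inch '{"xyz":[[-1.0,0,-1.9],[0,0,0],[0,5,0],[0,5,0],[0,5,0],[0,0,0],[0,0,0]],"rot":[[0,1.1,1.5],[0,0,0],[0,0,0],[0,0,0],[0,0,0],[0,0,0],[0,0,0]]}'
python3 - <<'E'
from h import *
delta([.4133,.1901,.089],np.pi/2+np.radians(-15.3))
E
```

```text
clock 12.75 tcp [0.3988 0.1744 0.2832] F [ 0.8  0.4 -0.8] w 0.0559 q [0.3  0.18 1.94 0.01 1.05 2.12]
tool axes
 [[-0.969 -0.028 -0.244]
 [ 0.244 -0.004 -0.97 ]
 [ 0.027 -1.     0.011]]
shift cm (current axes) [-1.54 19.37 -2.08] turn deg [-0.63  1.19  1.52]
clock: 13.62
tool_pos: [0.4119, 0.1866, 0.1289]
tcp_rot: [-0.258, -2.072, 2.098]
ft_force: [0.1, 0.1, 0.2]
grip_width: 0.0556
clock 13.62 tcp [0.4119 0.1866 0.1289] F [0.1 0.1 0.2] w 0.0556 q [ 0.33  0.46  2.02 -0.01  0.66  2.16]
tool axes
 [[-0.968 -0.007 -0.249]
 [ 0.249 -0.011 -0.968]
 [ 0.004 -1.     0.013]]
shift cm (current axes) [-0.06  3.98 -0.42] turn deg [-0.73  0.88  0.21]
```

```bash
python3 -m inch '{"xyz":[[0,0.5,-0.4],[0,1.5,0],[0,1.8,0],[0,0,0]],"rot":[[-0.7,0.9,0.2],[0,0,0],[0,0,0],[0,0,0]]}'
python3 - <<'E'
from h import *
delta([.4133,.1901,.089],np.pi/2+np.radians(-15.3))
im,d=env.snapshot("wrist"); cv2.imwrite("pics/w10.png",im)
E
```

```text
clock: 14.12
tool_pos: [0.4148, 0.1914, 0.0926]
tcp_rot: [-0.287, -2.085, 2.077]
ft_force: [0.6, -0.0, 0.3]
grip_width: 0.0555
clock 14.12 tcp [0.4148 0.1914 0.0926] F [ 0.6 -0.   0.3] w 0.0555 q [0.33 0.54 2.03 0.   0.56 2.17]
tool axes
 [[-0.964  0.007 -0.264]
 [ 0.264  0.003 -0.964]
 [-0.006 -1.    -0.005]]
shift cm (current axes) [0.11 0.36 0.17] turn deg [ 0.26 -0.02 -0.35]
```

View pics/w10.png

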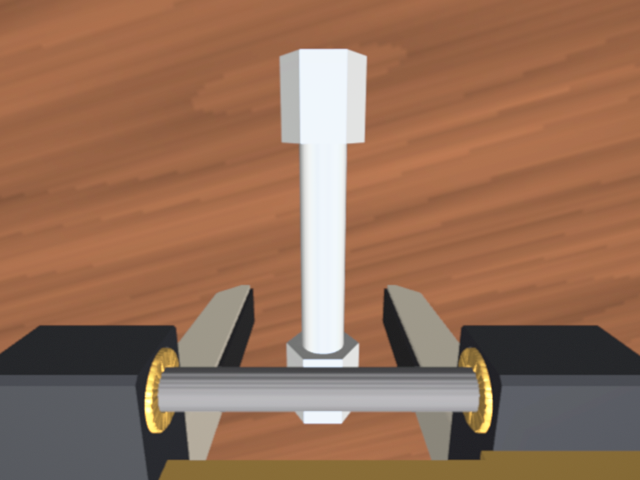

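The shank lies between the fingers at column ~323. A small trim, then grip and lift.

```bash
python3 -m inch '{"xyz":[[0.1,0.3,0.1],[0,0,0]],"rot":[[0.2,0,-0.3],[0,0,0]]}'
python3 -m inch '{"xyz":[[0,0,0],[0,0,0],[0,0,0],[0,0,0],[0,0,0]],"rot":[[0,0,0],[0,0,0],[0,0,0],[0,0,0],[0,0,0]]}' 0 58
python3 -m inch '{"xyz":[[0,-1,0],[0,-4,0],[0,-5,0],[0,-5,0],[0,-2,0],[0,0,0],[0,0,0]],"rot":[[0,0,0],[0,0,0],[0,0,0],[0,0,0],[0,0,0],[0,0,0],[0,0,0]]}'
python3 - <<'E'
from h import *
delta([.52,.045,.255],np.pi/2+np.radians(.9))
p=env.camera_params("wrist"); im,d=env.snapshot("wrist"); cv2.imwrite("pics/w11.png",im)
s,tp,R=toolstate()
w=world(p,d,[[318,r] for r in (50,53,60,80,120,135,155,180,210,240,270,300)])
print("tool mm",np.round((w-tp)@R*1000,1))
E
```

```text
clock: 14.42
tool_pos: [0.4142, 0.1909, 0.0909]
tcp_rot: [-0.282, -2.082, 2.078]
ft_force: [-0.3, -0.2, -0.4]
grip_width: 0.0555
clock: 15.05
tool_pos: [0.4145, 0.191, 0.0915]
tcp_rot: [-0.284, -2.083, 2.078]
ft_force: [0.5, -0.0, 0.7]
grip_width: 0.0169
clock: 15.92
tool_pos: [0.4126, 0.1903, 0.2686]
tcp_rot: [-0.283, -2.082, 2.078]
ft_force: [0.3, -0.0, -2.2]
grip_width: 0.0166
clock 15.93 tcp [0.4126 0.1903 0.2686] F [ 0.3 -0.  -2.2] w 0.0166 q [0.33 0.22 1.93 0.   0.99 2.17]
tool axes
 [[-0.964  0.003 -0.264]
 [ 0.264  0.002 -0.964]
 [-0.002 -1.    -0.002]]
shift cm (current axes) [-14.2    1.36  11.18] turn deg [  0.12 -16.22  -0.16]
tool mm [[-98.6  63.6   0. ]
 [-97.9  64.9   0. ]
 [-75.3 -82.3  -0.2]
 [-89.7  65.6   0. ]
 [-76.9  64.4   0. ]
 [-72.   65.5   0. ]
 [-64.9  70.    0. ]
 [-56.2  68.3   0. ]
 [-44.8  70.1   0. ]
 [-33.4  69.5  -0. ]
 [-21.5  69.1  -0. ]
 [ -9.   69.1  -0. ]]
```

View pics/w11.png

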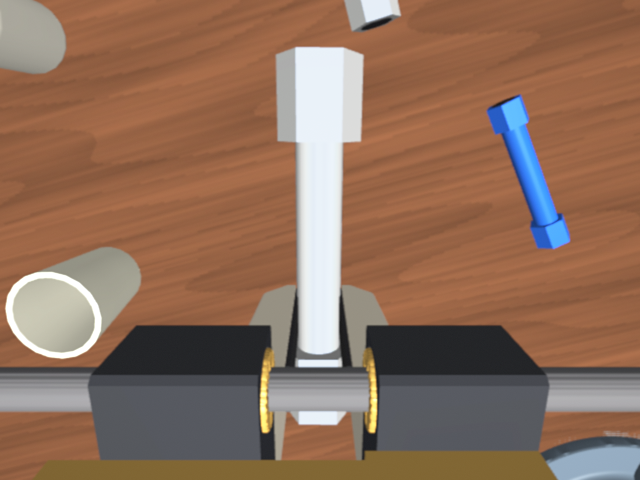

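Held level, spanner centre 28 mm ahead of the pads. I'll turn it square and move it towards the third slot.

```bash
python3 -m inch '{"xyz":[[0,0,0],[0,0,0],[-2.7,0,3.6],[-2.7,0,3.6],[-2.7,0,3.6],[-2.7,0,3.6],[0,0,0],[0,0,0]],"rot":[[0,-8.1,0],[0,-8.1,0],[0,0,0],[0,0,0],[0,0,0],[0,0,0],[0,0,0],[0,0,0]]}'
python3 - <<'E'
from h import *
delta([.595,.0444,.170],np.pi/2+np.radians(.9))
E
```

```text
clock: 16.98
tool_pos: [0.5243, 0.0447, 0.2579]
tcp_rot: [-0.045, 2.215, -2.215]
ft_force: [-0.5, 0.1, -1.5]
grip_width: 0.0168
clock 16.98 tcp [0.5243 0.0447 0.2579] F [-0.5  0.1 -1.5] w 0.0168 q [-0.    0.37  1.75 -0.    1.04  1.54]
tool axes
 [[-1.    -0.014  0.027]
 [-0.027 -0.    -1.   ]
 [ 0.014 -1.    -0.   ]]
shift cm (current axes) [-7.19  8.69  0.22] turn deg [-0.    0.62  0.83]
```

```bash
python3 -m inch '{"xyz":[[-3.6,0,0.1],[-3.5,0,0.1],[0,4,0],[0,4,0],[0,0,0],[0,0,0]],"rot":[[0,0.6,0.8],[0,0,0],[0,0,0],[0,0,0],[0,0,0],[0,0,0]]}'
python3 - <<'E'
from h import *
delta([.595,.0444,.138],np.pi/2+np.radians(.9))
E
```

```text
clock: 17.73
tool_pos: [0.5944, 0.05, 0.175]
tcp_rot: [-0.028, 2.212, -2.211]
ft_force: [0.1, -0.9, -0.2]
grip_width: 0.0165
clock 17.73 tcp [0.5944 0.05   0.175 ] F [ 0.1 -0.9 -0.2] w 0.0165 q [0.01 0.59 1.63 0.   0.93 1.55]
tool axes
 [[-1.    -0.003  0.022]
 [-0.022  0.001 -1.   ]
 [ 0.003 -1.    -0.001]]
shift cm (current axes) [-0.06  3.7   0.56] turn deg [0.03 0.36 0.17]
```

```bash
python3 -m inch '{"xyz":[[0,0,0.5],[0,2,0],[0,1.7,0],[0,0,0],[0,0,0]],"rot":[[0,0.4,0.2],[0,0,0],[0,0,0],[0,0,0],[0,0,0]]}'
python3 - <<'E'
from h import *
delta([.595,.0444,.123],np.pi/2+np.radians(.9))
im,d=env.snapshot("wrist"); cv2.imwrite("pics/w12.png",im)
E
```

```text
clock: 18.35
tool_pos: [0.5952, 0.0449, 0.1381]
tcp_rot: [-0.012, 2.213, -2.211]
ft_force: [0.2, -0.2, -0.7]
grip_width: 0.0165
clock 18.35 tcp [0.5952 0.0449 0.1381] F [ 0.2 -0.2 -0.7] w 0.0165 q [-0.    0.64  1.65  0.    0.85  1.55]
tool axes
 [[-1.     0.004  0.015]
 [-0.015  0.001 -1.   ]
 [-0.004 -1.    -0.001]]
shift cm (current axes) [0.03 1.51 0.05] turn deg [ 0.03 -0.06 -0.24]
```

View pics/w12.png

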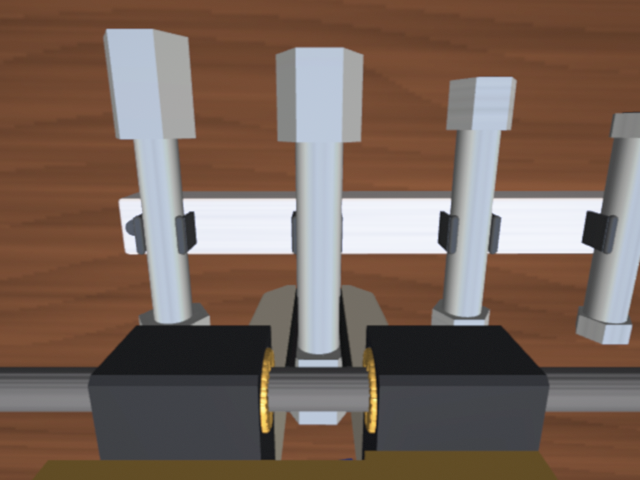

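Clip leaves flank the shank at (295,232) and (342,232); a hair more shows on the left, so I'll trim ~0.5 mm that way and lower.

```bash
python3 -m inch '{"xyz":[[0,0.9,-0.05],[0,0.3,0],[0,0.2,0],[0,0,0]],"rot":[[0,0,-0.2],[0,0,0],[0,0,0],[0,0,0]]}';  python3 -m inch '{"xyz":[[0,0.1,0],[0,0,0]],"rot":[[0,0,0],[0,0,0]]}'
```

```text
clock: 18.9
tool_pos: [0.5956, 0.0456, 0.1238]
tcp_rot: [-0.015, 2.214, -2.212]
ft_force: [-0.4, 0.6, 0.1]
grip_width: 0.0165
clock: 19.15
tool_pos: [0.5957, 0.0456, 0.1234]
tcp_rot: [-0.014, 2.214, -2.212]
ft_force: [-1.3, 0.9, 1.0]
grip_width: 0.0164
```

```bash
python3 -m inch '{"xyz":[[0,0.1,0],[0,0,0]],"rot":[[0,0,0],[0,0,0]]}'
python3 -m inch '{"xyz":[[0,0,0],[0,0,0],[0,0,0],[0,0,0]],"rot":[[0,0,0],[0,0,0],[0,0,0],[0,0,0]]}' 0.42
python3 - <<'E'
from h import *
p=env.camera_params("wrist");im,d=env.snapshot("wrist"); cv2.imwrite("pics/w13.png",im)
w=world(p,d,[[318,r] for r in (55,80,130,155,170,200,230,260,290,310)]); print(np.round(w*1000,1))
E
```

```text
clock: 19.4
tool_pos: [0.5958, 0.0456, 0.1228]
tcp_rot: [-0.014, 2.213, -2.212]
ft_force: [-1.6, 0.9, 3.8]
grip_width: 0.0167
clock: 19.9
tool_pos: [0.5959, 0.0455, 0.1223]
tcp_rot: [-0.013, 2.213, -2.212]
ft_force: [0.2, 0.0, 0.7]
grip_width: 0.0388
[[693.   46.8  60.1]
 [685.7  46.7  57.7]
 [669.7  46.5  60.2]
 [661.1  46.4  54.5]
 [656.   46.3  55.3]
 [645.1  46.1  54.8]
 [633.5  46.   53.2]
 [621.9  45.8  54. ]
 [609.5  45.6  53.7]
 [601.5  45.5  54.7]]
```

View pics/w13.png

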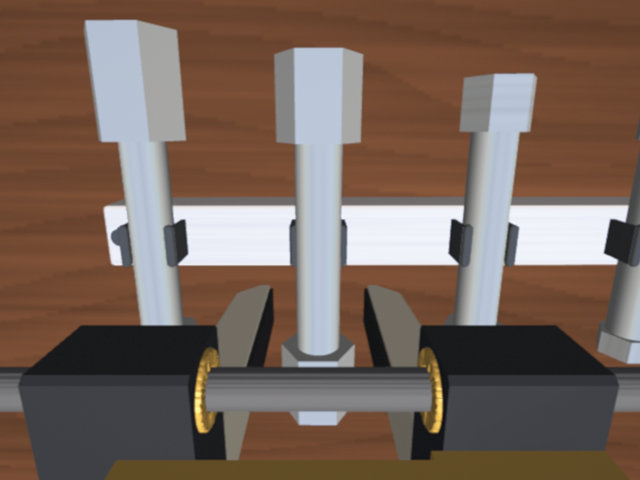

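The third spanner rests level on the lips, its shank top at ~54.3 mm between leaves at 293 and 344. Lift, shut the fingers, move over the clip and push.

```bash
python3 -m inch '{"xyz":[[0,-2,0],[0,-2.7,0],[0,0,0]],"rot":[[0,0,0],[0,0,0],[0,0,0]]}'
python3 -m inch '{"xyz":[[-1.35,0,0],[-1.35,0,0],[0,0,0],[0,0,0],[0,0,0]],"rot":[[0,0,0],[0,0,0],[0,0,0],[0,0,0],[0,0,0]]}' 0 20
python3 - <<'E'
from h import *
delta([.6230,.0452,.140],np.pi/2+np.radians(.9))
E
```

```text
clock: 20.32
tool_pos: [0.5961, 0.0455, 0.173]
tcp_rot: [-0.012, 2.212, -2.211]
ft_force: [0.2, 0.2, -0.3]
grip_width: 0.0386
clock: 20.95
tool_pos: [0.6222, 0.0459, 0.1727]
tcp_rot: [-0.013, 2.213, -2.212]
ft_force: [-0.1, -0.4, -0.5]
grip_width: 0.0005
clock 20.95 tcp [0.6222 0.0459 0.1727] F [-0.1 -0.4 -0.5] w 0.0005 q [-0.    0.63  1.55  0.    0.95  1.55]
tool axes
 [[-1.     0.003  0.015]
 [-0.015  0.001 -1.   ]
 [-0.003 -1.    -0.   ]]
shift cm (current axes) [-0.07  3.27  0.07] turn deg [ 0.03 -0.05 -0.16]
```

```bash
python3 -m inch '{"xyz":[[-0.1,1.6,0.05],[0,1.5,0],[0,0,0]],"rot":[[0,0,-0.1],[0,0,0],[0,0,0]]}'
python3 -m inch '{"xyz":[[0,0.3,0],[0,0.3,0],[0,0.3,0]],"rot":[[0,0,0],[0,0,0],[0,0,0]]}'
python3 -m inch '{"xyz":[[0,0.4,0],[0,0.4,0]],"rot":[[0,0,0],[0,0,0]]}'
```

```text
clock: 21.32
tool_pos: [0.6227, 0.0454, 0.139]
tcp_rot: [-0.016, 2.215, -2.213]
ft_force: [0.3, 0.3, 0.4]
grip_width: 0.0
clock: 21.7
tool_pos: [0.6243, 0.0456, 0.1334]
tcp_rot: [-0.012, 2.213, -2.211]
ft_force: [-3.8, 0.4, 12.8]
grip_width: 0.0005
clock: 21.95
tool_pos: [0.6251, 0.0456, 0.127]
tcp_rot: [-0.009, 2.211, -2.21]
ft_force: [2.2, -0.3, 15.7]
grip_width: 0.001
```

```bash
python3 -m inch '{"xyz":[[0,0.3,0],[0,0,0]],"rot":[[0,0,0],[0,0,0]]}'
python3 -m inch '{"xyz":[[0,-3,0],[0,-6,0],[0,-6,0],[4,0,0],[0,0,0],[0,0,0]],"rot":[[0,0,0],[0,0,0],[0,0,0],[0,0,0],[0,0,0],[0,0,0]]}'
python3 - <<'E'
from h import *
p=env.camera_params("wrist"); im,d=env.snapshot("wrist"); cv2.imwrite("pics/w14.png",im); np.save("pics/w14.npy",d); np.savez("pics/w14p.npz",**p)
E
```

```text
clock: 22.2
tool_pos: [0.6257, 0.0457, 0.1275]
tcp_rot: [-0.007, 2.21, -2.209]
ft_force: [-0.1, -0.0, 0.4]
grip_width: 0.0007
clock: 22.95
tool_pos: [0.5837, 0.0449, 0.2813]
tcp_rot: [-0.008, 2.21, -2.209]
ft_force: [0.3, 0.1, -0.5]
grip_width: 0.0005
```

View pics/w14.png

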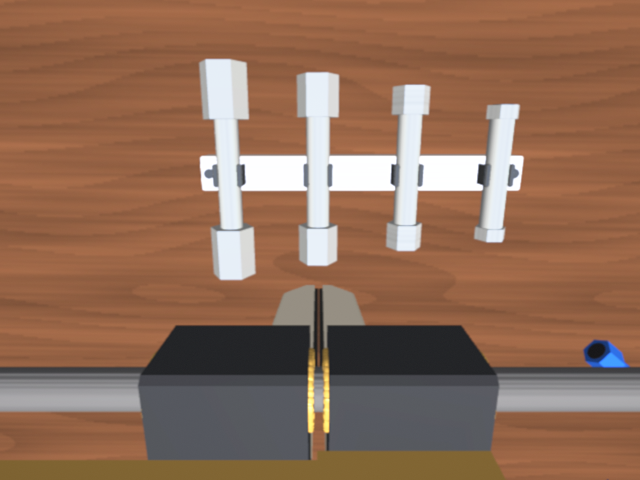

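All four stand in the row, at columns 228, 318, 408 and 497, sizes decreasing left to right. I'll check heights and centres numerically.

```bash
python3 - <<'E'
from h import *
im=cv2.imread("pics/w14.png");d=np.load("pics/w14.npy");p=dict(np.load("pics/w14p.npz"))
hsv=cv2.cvtColor(im,cv2.COLOR_BGR2HSV)
for n,(c0,c1) in dict(large=(190,265),third=(285,350),second=(380,440),small=(468,530)).items():
    m=np.zeros(im.shape[:2],bool); m[40:290,c0:c1]=((hsv[...,1]<70)&(hsv[...,2]>80))[40:290,c0:c1]
    m[148:198]=False
    v,u=np.nonzero(m); P=world(p,d,np.c_[u,v]); P=P[(P[:,2]>.02)&(P[:,2]<.06)]
    Q=P[P[:,2]>.0375]; x0=(np.percentile(Q[:,0],.3)+np.percentile(Q[:,0],99.7))/2
    S=P[(abs(P[:,0]-x0)<.036)&(P[:,2]>.0395)]; a,b=np.polyfit(S[:,0],S[:,1],1)
    print(n,"x",round(x0*1e3,1),"len",round(np.ptp(np.percentile(Q[:,0],[.3,99.7]))*1e3,1),"y",round((a*x0+b)*1e3,1),"yaw",round(np.degrees(a),2),"shank top",[round(np.percentile(P[(P[:,0]-x0>l)&(P[:,0]-x0<h)][:,2],90)*1e3,1) for l,h in((-.036,-.02),(.02,.036))])
E
```

```text
large x 622.9 len 162.9 y 114.8 yaw 0.79 shank top [np.float64(43.3), np.float64(43.2)]
third x 625.3 len 143.2 y 45.5 yaw 0.68 shank top [np.float64(43.4), np.float64(43.5)]
second x 628.1 len 123.5 y -23.9 yaw 0.82 shank top [np.float64(43.6), np.float64(43.6)]
small x 625.7 len 103.7 y -93.3 yaw 0.87 shank top [np.float64(43.6), np.float64(43.6)]
```

```bash
python3 - <<'E'
from plant import env
print(env.sign_off())
E
```

```text
the job is handed in; nothing more can be done
None
```

I clicked both loose spanners home and handed the job in at about 23 s of the 58 s. The row now runs largest, third, second, smallest from the +y end to the –y end.

**How:** I gripped each one 28 mm off-centre on the shank, laid it level on the clip's lips, then pushed it down over the clip with closed fingers. Each push peaked at about 13–16 N.

**Last wrist-camera check:**

| Check | Result |
|---|---|
| Shank tops | All four at 43–44 mm, level end to end; home is 43 mm |
| Spacing along the rail | 69.3–69.4 mm measured; nominal is 70 mm |
| Axis angle | Within about 0.5° of straight across the rail |
| Offset across the rail | About 3 mm for the second and 2 mm for the third; 12 mm is allowed |

**Limits:**
- The along-rail spacing reads about 0.6 mm short per clip. It is the same at every clip, so I take it as camera calibration.
- The top camera's view was blocked by the arm after the second spanner was placed, so I used the wrist camera for all checks after that.
- I did not re-measure the bottle, tube rack or cup at the end. The arm's path stayed clear of all three.

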